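# Feel for the rover's hidden lock-pin hole

## Robot

A 7-joint arm with a two-finger parallel gripper is mounted at the origin on the work surface. World frame = base frame: x ahead of the robot, y to its left, z up, the work surface at z = 0. Lengths are in mm, angles in degrees, forces in N, time in s.
With the tool pointing down it reaches from about 350 to 900 mm from the base axis. Payload 19.9 kg.
Tool frame: the origin (TCP) lies on the centre line of the jaws, within the pads' length; the fingertips stand 8 mm ahead of it and the grasp point (between the pads) lies 11 mm behind it; z points along the fingers, y is the line along which they close (so a half turn about z gives the same grasp; the last joint's range is limited). The gripper opens to 94 mm and grips with 3 to 60 N. Pads are 16 mm wide; open, the fingers measure 119 mm over their backs; the gripper's body (75 mm by 177 mm) begins 78 mm behind the grasp point.
Start: joints at [61.679, 23.915, -0.59, 92.452, 0.269, 63.638, -3.037], TCP at [273.419, -561.998, 213.425] pointing down, gripper open.
Joint ranges: [-161.28, 161.28], [-22.2, 115.67], [-73.04, 71.86], [3.21, 147.25], [-68.34, 248.33], [10.77, 114.83], [-161.83, 161.83]. Speed limits (degrees/s): [108.29, 108.29, 136.94, 136.94, 172.46, 172.46, 172.46].

## Interface

Orientations are given as a 3x3 rotation matrix whose columns are the frame's x, y, z axes.
In Python, from rig import read_state, camera, finish_job gives the robot as it stands. The module is installed in compiled form; this text tells all that it offers.
- The arm moves only by the shell command python3 -m creep 'ROWS' [FORCE]. ROWS is JSON, a list of rows, each an object with "jaw": the opening in per cent of the stroke, from 0 (shut) to 100 (fully open); "slide": the shift along the tool's x, y, z in m, a list of three; "dr": the turn, a rotation vector about the tool's x, y, z in degrees, a list of three. A call has exactly 10 rows; each row is the pose to reach, as a shift and turn from the pose commanded when the call began, along the tool's axes at that moment; what a row does not reach only later rows make up. A row lasts 1/8 s, in which the tool goes at most 62.5 mm and 10.7 degrees, less where a joint would pass 70% of its speed; a pose out of reach is approached as far as the arm can. A call with a gripper value outside its range is refused whole. The fingers move at their own pace and stop on an object; FORCE is the grip in N (left out, the last holds). Time passes only in rows, so rows that repeat a pose let the fingers close, or fill a call up. It gives the time, the measured TCP pose, the force, the opening and the grip force at its end, in the units of the state.
- read_state(): the state, without advancing time (a new reading comes with each control period).
- camera(name): name is "scene" or "side" or "wrist"; returns a dict with "frame" (384x512x3 uint8, red, green, blue), "z_map" (384x512 float32, mm along the optical axis (not along the pixel's ray), 0 where there is no reading), "mtx" (3x3 intrinsics, pixels), "distortion" ([k1, k2, p1, p2, k3] as OpenCV has them; the pictures are not rectified), "xyz" and "attitude" of the camera in the world. Camera axes: x right, y up, looking along -z (the intrinsics and any distortion apply to the point x, -y, -z); pixel columns grow to the right and rows downward; lengths in mm; the calibration is good to about 2 mm. A picture is of the moment at which its call begins.
- finish_job(): hands the job in; it is judged then, once.
The state is a dict: "time": time; "joint_positions": joint angles; "dq": joint speeds; "joint_torque": joint torques, N m; "ee_pos": TCP position; "eef_rot": TCP orientation; "wrist_force": force on the tool from outside, world axes, zero at the start; "ft_torque": the same for the moment, N m; "gripper_width": finger opening in mm; "grip_force": force on a finger pad.
Only numpy, scipy, OpenCV 4.12 (cv2) and the standard library are available. Lean on these libraries where they do the work, as an engineer would, in place of code of your own. Each camera call takes 0.05 s, during which the arm holds its last target. There are 200 camera calls.

## Task

Take the lock pin off its rest and push it fully home, collar against the face, into the one hole of the black plate hidden under the overhanging deck at the rover's tail, then let go and move clear. The hole cannot be seen, so feel for it with the tip, gently, by sliding it sideways along the plate until it drops in, never pressing the pin on the rover with more than 25 N. Leave the other things on the bench where they are.

Things in the scene. Friction and masses are not known exactly. Their poses are not given: they have to be found in the camera images.
- pin_grip (a point): Lock pin, loose, 173 mm long, about 110 g. This point is the middle of its handle, a plain 14 x 14 mm square aluminium bar 130 mm long: grasp it here. x points along the pin to its tip, z up. Before the handle, 65 to 70 mm along x, is a collar 22 mm in diameter, then a round steel shank. It starts lying level in the pin rest, its axis 45 mm above the table.
- pin_tip (a point): End of the pin's steel shank, on its axis, 108 mm along x from pin_grip; same axes. The shank is 10 mm in diameter and stands 38 mm out from the collar; its last 8 mm taper to a flat tip 4 mm in diameter.
- rest: Pin rest, fixed: grey base 130 x 50 x 8 mm with two notched uprights 10 mm thick, 50 mm before and behind the middle, that carry the handle; between them it is free over 90 mm. Lips 7 mm high stand on both sides of the handle in each notch: lift the pin straight up. Origin at the middle of the underside, on the table; x along the lying pin.
- rover_face (a point): Middle, 85 mm above the table, of the hidden flat black plate at the back of the rover's tail pocket; rigid. x points into the rover, square to the plate, y left along it, z up. The plate has one round hole along x, 12 mm in diameter, 1.5 mm chamfer, 44 mm deep, level with this point but up to 28 mm to either side of it along y: where is not given. Fully home, the pin's tip is 38 mm past the face.
- jar: Bystander: clear screw jar with a white lid, 48 mm in diameter, 62 mm high; origin at the middle of its underside.
- spare_wheel: Bystander: spare rover wheel lying flat, 100 mm in diameter, 50 mm high; origin at the middle of its underside.
- motor: Bystander: small gear motor lying down, 95 x 37 x 37 mm; origin near the middle of its underside.
- tape: Bystander: roll of black tape lying flat, 90 mm in diameter, 25 mm high; origin at the middle of its underside.
- battery: Bystander: battery pack, 105 x 36 x 28 mm; origin at the middle of its underside.
- screwdriver: Bystander: screwdriver lying on the bench.
- multimeter: Bystander: yellow multimeter lying flat, 170 x 85 x 40 mm; origin at the middle of its underside.
- rover: Six-wheeled aluminium rover, fixed, 300 mm long, 336 mm wide, wheels 100 mm high, deck top 120 mm; boxes on the deck start 70 mm beyond rover_face. At the tail, towards the robot, deck, belly and sides stand out 35 mm past the plate: a pocket 110 mm wide, 62 mm high. Origin on the table under the middle, 115 mm beyond rover_face; same axes. Let go, the pin stays in, drooping about 6 degrees.
Not all that is in view belongs to the job. There is more than one size of the part that bears pin_grip; the job needs the largest. Leave any pink look-alike of the rest alone.

How it is judged (in metres and radians):
On the way, in this order (a step that is already met when the one before it is completed fails the run):
1. the pin is lifted clear of its rest (height (world z) of pin_grip above 0.06 m and contact force between pin and rest below 0.01 N), for 0.1 s.
2. the pin's tip is at least 15 mm inside the hole (x of pin_tip in the frame of rover_face above 0.015 m and z of pin_tip in the frame of rover_face between -0.008 and 0.008 m and y of pin_tip in the frame of rover_face between -0.036 and 0.036 m), for 0.1 s.
At the end, for the whole second after the job is handed in: The pin stands in the hidden hole with its tip at least 34.5 mm beyond the plate's face (38 mm is fully home), its axis within 8 degrees of square to the face, at rest and let go (x of pin_tip in the frame of rover_face above 0.0345 m and z of pin_tip in the frame of rover_face between -0.008 and 0.008 m and y of pin_tip in the frame of rover_face between -0.036 and 0.036 m and angle between the x axis of pin_tip and the x axis of rover_face, either way round below 0.14 rad and linear speed of pin below 0.02 m/s and contact force between the fingers and pin below 0.01 N); the robot touches nothing.
It fails at once if the pin, while the fingers hold or push it, presses on the rover with more than 25 N (contact force between pin and rover above 25 N and contact force between the fingers and pin above 0.5 N).
It fails at once if a bystander is pushed more than 20 mm from its place (distance of any of jar, spare_wheel, motor, tape, battery, screwdriver, multimeter from where it was at the start of the episode above 0.02 m).
It also fails if it takes over 72 s, if anything falls off the work surface, if the arm or the gripper's body presses on something with over 40 N, if the wrist force passes 120 N, or if a joint passes its speed limit or range.

## Working session

There is one attempt and no reset: what is moved stays moved. The work goes in short steps, Python scripts to look and compute and a shell command to move; the robot and the scene stay as the last step left them, time stands still between calls to the robot, and variables do not carry over. Pictures are saved under pics/ and viewed, at most 10 in all, crops included, and the job is handed in when it is done.

```bash
mkdir -p pics
cat > h.py <<'E'
import numpy as np, cv2
from rig import read_state, camera
def grab(n):
    c=camera(n); np.savez(f'pics/{n}.npz',**{k:np.asarray(v) for k,v in c.items()})
    return c
def load(n): return dict(np.load(f'pics/{n}.npz'))
def ray(c,u,v):
    p=cv2.undistortPoints(np.array([[[u,v]]],float),np.array(c['mtx'],float),np.array(c['distortion'],float))[0,0]
    return np.asarray(c['attitude'])@np.array([p[0],-p[1],-1.]), np.asarray(c['xyz'],float)
def plane(c,u,v,z):
    d,o=ray(c,u,v); return o+d*(z-o[2])/d[2]
def depth(c,u,v):
    d,o=ray(c,u,v); return o+d*float(c['z_map'][int(v),int(u)])
E
python3 - <<'E'
from h import *
s=read_state(); print({k:np.round(v,3).tolist() for k,v in s.items()})
a=grab('scene');b=grab('side');w=grab('wrist')
for n,c in zip('sdw',(a,b,w)):
    print(n,np.round(c['xyz']),np.round(c['attitude'],3).tolist(),np.round(c['mtx']).tolist(),c['distortion'])
im=np.hstack([a['frame'],b['frame']])
cv2.imwrite('pics/a.png',a['frame'][:,:,::-1]); cv2.imwrite('pics/b.png',b['frame'][:,:,::-1]); cv2.imwrite('pics/w.png',w['frame'][:,:,::-1])
E
```

```text
{'time': 0.0, 'joint_positions': [61.678, 23.949, -0.592, 92.487, 0.27, 63.638, -3.04], 'dq': [0.056, 0.039, 0.062, -0.047, 0.033, -0.033, -0.073], 'joint_torque': [-0.002, -85.125, 0.637, -42.599, -0.049, 0.019, 0.0], 'ee_pos': [273.266, -561.671, 212.807], 'eef_rot': [[0.899, 0.437, -0.001], [0.437, -0.899, 0.001], [-0.0, -0.001, -1.0]], 'wrist_force': [0.034, -0.25, -0.083], 'ft_torque': [0.042, 0.023, 0.048], 'grip_force': 0.0, 'gripper_width': 94.018}
s [1410. -482. 1353.] [[0.452, -0.693, 0.562], [0.892, 0.356, -0.279], [-0.006, 0.627, 0.779]] [[460.0, 0.0, 253.0], [0.0, 460.0, 190.0], [0.0, 0.0, 1.0]] [-0.00754604  0.          0.          0.          0.        ]
d [ -15. -853. 1065.] [[0.85, 0.38, -0.364], [-0.527, 0.599, -0.604], [-0.012, 0.705, 0.709]] [[390.0, 0.0, 262.0], [0.0, 390.0, 197.0], [0.0, 0.0, 1.0]] [-0.04636869  0.          0.          0.          0.        ]
w [ 336. -533.  384.] [[0.437, 0.872, 0.219], [-0.899, 0.425, 0.104], [-0.003, -0.243, 0.97]] [[280.0, 0.0, 251.0], [0.0, 280.0, 191.0], [0.0, 0.0, 1.0]] [-0.00166006  0.          0.          0.          0.        ]
```

View pics/a.png

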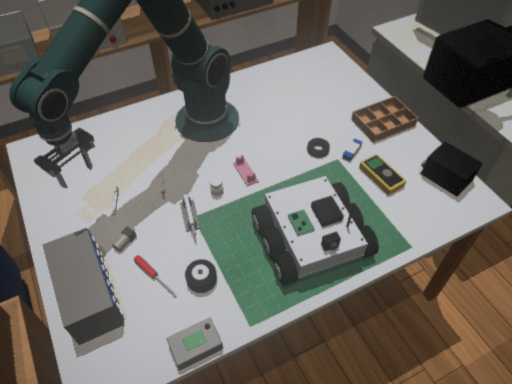

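View pics/b.png

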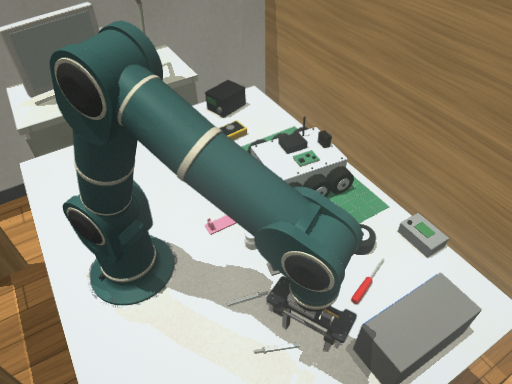

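The scene view shows the rover at about (318,225), the grey rest with a pin at (190,215), the pink look-alike at (245,170), and other slim pins at (115,200) and (163,185). The side view has the arm blocking the rest. I'll enlarge the relevant areas.

Run:
```python
from h import *
c=load('scene'); f=c['frame'][:,:,::-1]
A=cv2.resize(f[160:260,100:240],None,fx=4,fy=4,interpolation=cv2.INTER_CUBIC)
B=cv2.resize(f[165:285,240:385],None,fx=4*100/120,fy=4*100/120,interpolation=cv2.INTER_CUBIC)
h=min(A.shape[0],B.shape[0]); im=np.hstack([A[:h],B[:h]]); im=cv2.resize(im,(800,int(h*800/im.shape[1])));print(im.shape,A.shape,B.shape)
cv2.imwrite('pics/c.png',im)
for n,u,v in [('pinA',186,198),('pinB',195,236),('s1',115,200),('s2',163,185),('deck1',268,187),('deck2',327,178),('deck3',366,240),('deck4',305,274),('jar',216,186),('wheel',201,276),('motor',124,238),('tbl',230,190)]:
    print(n,np.round(depth(c,u,v)))
```

```text
(306, 800, 3) (400, 560, 3) (400, 483, 3)
pinA [ 404. -250.   62.]
pinB [ 527. -273.   -0.]
s1 [ 256. -478.   15.]
s2 [ 271. -296.   16.]
deck1 [451.  56.   4.]
deck2 [594. 212. 122.]
deck3 [857. 194. 101.]
deck4 [854. -27.  57.]
jar [ 403. -133.   64.]
wheel [ 709. -321.   52.]
motor [ 449. -497.   37.]
tbl [401. -79.   7.]
```

View pics/c.png

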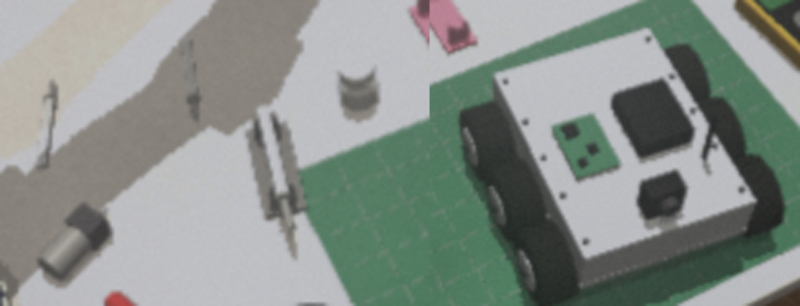

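The left crop shows the grey rest and its pin, handle end at about (268,110) and tip at (293,255). The right crop shows the rover's white deck, with its tail edge from (494,75) to (648,30). Next I'll fit both from the depth points.

Run:
```python
from h import *
c=load('scene'); H,W=c['z_map'].shape
uv=np.stack(np.meshgrid(np.arange(W),np.arange(H)),-1).reshape(-1,1,2).astype(float)
p=cv2.undistortPoints(uv,c['mtx'],c['distortion'])[:,0]
P=c['xyz']+(np.c_[p[:,0],-p[:,1],-np.ones(len(p))]@c['attitude'].T)*c['z_map'].reshape(-1,1)
P=P.reshape(H,W,3); np.save('pics/P.npy',P)
f=c['frame'].astype(int)
m=(abs(P[...,2]-121)<8)&(P[...,0]>450)&(P[...,0]<950)&(P[...,1]>-100)&(P[...,1]<350)&(f.min(-1)>120)
r=cv2.minAreaRect(P[m][:,:2].astype(np.float32)); print('deck',m.sum(),r,np.round(cv2.boxPoints(r)).tolist(), np.median(P[m][:,2]))
# same by colour: cast onto z=120
k,l=cv2.connectedComponents(m.astype(np.uint8)); s=np.bincount(l.ravel());s[0]=0
cn,_=cv2.findContours((l==s.argmax()).astype(np.uint8),cv2.RETR_EXTERNAL,cv2.CHAIN_APPROX_NONE)
q=max(cn,key=cv2.contourArea)[:,0]; Q=np.array([plane(c,*t,120)[:2] for t in q],np.float32)
r=cv2.minAreaRect(Q);print('deck ray',r,np.round(cv2.boxPoints(r),1).tolist())
# pin
for u0,v0,n in [(185,195,'rest')]:
  m=(P[...,2]>25)&(P[...,2]<65); m2=np.zeros_like(m);m2[188:248,178:206]=1; m&=m2
  X=P[m]; print(n,len(X),X.mean(0)); mu=X[:,:2].mean(0); U,S,V=np.linalg.svd(X[:,:2]-mu); d=V[0]; t=(X[:,:2]-mu)@d
  print(d,np.degrees(np.arctan2(d[1],d[0])),mu,t.min(),t.max())
a=plane(c,187.4,195.9,45);b=plane(c,195.5,243,45);print(a,b,np.linalg.norm(a-b),np.degrees(np.arctan2(*(b-a)[1::-1])))
np.set_printoptions(linewidth=200)
print(np.round(P[190:250:2,178:206:2,2]).astype(int)); 
m=(abs(P[...,2])<8)&(P[...,0]>250)&(P[...,0]<900)&(abs(P[...,1])<600);print('table z',np.median(P[m][:,2]))
```

```text
deck 3788 ((715.5784301757812, 82.68119049072266), (231.6879425048828, 305.59442138671875), 83.56280517578125) [[551.0, -15.0], [854.0, -50.0], [880.0, 181.0], [577.0, 215.0]] 121.96393130111153
deck ray ((715.7989501953125, 82.69268798828125), (232.41688537597656, 302.3335876464844), 83.53834533691406) [[552.5, -15.800000190734863], [852.9000244140625, -49.79999923706055], [879.0999755859375, 181.1999969482422], [578.7000122070312, 215.1999969482422]]
rest 210 [ 458.16744449 -260.49167162   49.97442614]
[ 0.97929957 -0.20241629] -11.67829293968287 [ 458.16744449 -260.49167162] -82.05512483661768 94.31232585626654
[ 383.98754569 -238.6954038    45.        ] [ 582.84663931 -288.93410804   45.        ] 205.10696360216792 -14.178231639206022
[[ 6  1  2  3  4  4  3  2  3  2 -5  7  5 -2]
 [ 3 -1  2  4  0  8  0  8  6 -3 -1 -1  4  5]
 [ 0  1  3 -3 53 -1  0  8  3  5  4  0  0 -3]
 [ 4  3 -1 54 57 46 -1 12  1  2  4 -4 -1  3]
 [ 4  5  1 46 62 52 43  3  5  4  5  0 -3 -2]
 [ 4  8  0 36 53 56 26 15 -3  4 10  0 -2  2]
 [ 3  8 10 23 56 59 16 11 -1  2  1  5  2  5]
 [ 2  4 11 15 53 51  9 11  7  0 10  
[... 325 characters left out ...]
[ 2  4 -2  1  8 50 50 55 40  5  7  4  0 -2]
 [ 5  5  0  4  8 46 55 54 57  6  9  3 -6  2]
 [-2  4  3  5 11 31 58 48 50 19 12  6  5 -2]
 [-2  4  2  2 10 20 43 58 48  8  6  4  0  0]
 [ 5 10 -7  0 18 10 14 55 45  4  7  8  0  8]
 [ 5  1  3  1 13 12  5 49 50  5  8  8  3  3]
 [-4 10  5  3 -2  6  1  0 46  3  2  2  5 -1]
 [ 4  3  4  8  2  3  2  4 50  4  2 -2  6  7]
 [ 4  3  6  0  4  8  3  4  9 -2 -1  2  3 -1]
 [-2  5 -3  3  5  5 -1  3  7  3  1  2 -4  5]
 [ 5 -3  3 -1  1 -1  5  3 -4  2 -6  8 -3  1]
 [ 2 -2  0  2 -2 -2  3  0 -5  3  2  1  5  1]
 [ 6  1  4  1 -2  4  2  4  2 -2  1  3  0  2]
 [ 4  4  2 -2  6  6 -1 -5  1  0  1  4  5  3]
 [ 5 -2  6  3  0  4  2  3  6  2  1  2  1 -3]]
table z 2.161365182429563
```

```bash
python3 -m creep '[{"jaw":100,"slide":[0.036,-0.025,0],"dr":[0,0,5]},{"jaw":100,"slide":[0.072,-0.05,0],"dr":[0,0,10]},{"jaw":100,"slide":[0.108,-0.075,0],"dr":[0,0,15]},{"jaw":100,"slide":[0.143,-0.1,0],"dr":[0,0,20]},{"jaw":100,"slide":[0.179,-0.125,0],"dr":[0,0,25]},{"jaw":100,"slide":[0.215,-0.15,0],"dr":[0,0,30]},{"jaw":100,"slide":[0.25,-0.175,0],"dr":[0,0,34]},{"jaw":100,"slide":[0.286,-0.2,0],"dr":[0,0,38]},{"jaw":100,"slide":[0.286,-0.2,0],"dr":[0,0,38]},{"jaw":100,"slide":[0.286,-0.2,0],"dr":[0,0,38]}]' 40
python3 - <<'E'
from h import *
s=read_state(); print(np.round(s['ee_pos'],1),np.round(s['eef_rot'],3).tolist(),np.round(s['joint_positions'],1),s['time'])
c=grab('wrist'); cv2.imwrite('pics/w1.png',c['frame'][:,:,::-1])
for v in (100,200,300): print(v,np.round(plane(c,256,v,45)))
E
```

```text
time: 1.4
ee_pos: [442.8, -257.5, 213.3]
eef_rot: [[0.978, -0.209, -0.0], [-0.209, -0.978, -0.0], [-0.0, 0.0, -1.0]]
wrist_force: [0.6, -0.3, 0.4]
gripper_width: 93.8
grip_force: 0.0
[ 442.8 -257.5  213.3] [[0.978, -0.209, -0.0], [-0.209, -0.978, -0.0], [-0.0, 0.0, -1.0]] [ 30.9  12.5  -4.8 108.2   1.2  59.3 -76.4] 1.4
100 [ 532. -283.   45.]
200 [ 415. -258.   45.]
300 [ 274. -229.   45.]
```

View pics/w1.png

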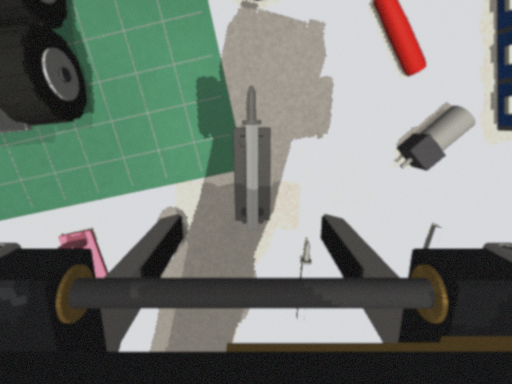

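The wrist view shows the pin in the rest, almost vertical in the image: tip at about (252,88), collar about (252,122), handle running down to about (252,220). Now I'll measure its axis precisely.

Run:
```python
from h import *
c=load('wrist'); g=cv2.cvtColor(c['frame'],cv2.COLOR_RGB2GRAY).astype(int)
np.set_printoptions(linewidth=200)
for v in (90,95,100,110,118,122,126,135,150,170,190,205,215,222,226): print(v,g[v,228:278:2])
print(g[80:100,252],g[112:130:1,252],g[205:235,252])
a=[plane(c,u,v,z) for u,v,z in ((252,88,45),(252,122,45),(252,222,45),(252,140,52),(252,200,52))]
for x in a: print(np.round(x,1))
```

```text
90 [129 152 156 162 161 158 155 149 153 148 119 105 102 112 146 155 156 158 158 153 152 154 157 156 160]
95 [101 150 161 158 160 160 154 149 151 138  99 111 114 102 144 157 156 155 151 153 158 159 156 153 156]
100 [ 83 128 155 153 150 152 153 152 154 132  99 112 110 102 145 161 158 158 154 159 157 155 157 155 156]
110 [ 79  82 123 155 155 155 156 155 152 124  96 109 108  98 131 154 154 150 156 157 156 156 156 158 158]
118 [ 82  79  84 130 155 154 154 150 150 124  97 110 111 101 124 147 152 156 155 157 154 157 155 157 157]
122 [ 78  82  79 103 151 163 153 117  95 105 109 115 114 107 104  98 107 148 156 154 154 158 156 157 165]
126 [ 78  79  78  82 126 142 131 119 119 154 164 161 159 157 156 144 142 143 137 142 144 150 156 155 158]
135 [ 88  81  79  87  93  93  80  75  82 145 166 164 162 157 157 104  73  79  91  93  91 110 147 152 155]
150 [ 76  78  75  84  91  91  90  92  88 128 163 165 157 160 155 112  90  90  93  93  90 112 151 157 161]
170 [ 77  81  86  86  90  89  93  92  85 120 164 162 159 157 154 104  89  87  89  85  91 116 152 153 150]
190 [121 125 124  94  72  69  70  69  72  
[... 180 characters left out ...]
23 120 109  74  69  69  59  49  83 124 127 123 122 121  80  52  57  65  67  77 142 205 212 211]
222 [122 117 118 120 121 120 116  96  74  96 120 124 122 125 121  96  71  86 113 129 193 208 210 211 210]
226 [121 122 118 118 119 121 120 121 123 119 121 124 121 123 122 114 121 125 131 192 210 210 212 208 212]
[156 157 158 160 153 136 122 111 108 104 102 106 105 109 111 114 108 111 110 110] [110 110 110 111 110 112 111 111 117 114 114 118 126 149 159 162 160 161] [123 124 124 124 122 123 121 124 125 124 123 122 125 122 122 124 123 122 121 121 122 121 120 120 118 119 122 122 124 121]
[ 546.1 -281.3   45. ]
[ 509.1 -273.4   45. ]
[ 387.1 -247.4   45. ]
[ 489.2 -269.2   52. ]
[ 417.8 -254.    52. ]
```

```bash
python3 -m creep '[{"jaw":100,"slide":[0.001,0.0017,0.03],"dr":[0,0,0]},{"jaw":100,"slide":[0.001,0.0017,0.06],"dr":[0,0,0]},{"jaw":100,"slide":[0.001,0.0017,0.09],"dr":[0,0,0]},{"jaw":100,"slide":[0.001,0.0017,0.12],"dr":[0,0,0]},{"jaw":100,"slide":[0.001,0.0017,0.15],"dr":[0,0,0]},{"jaw":100,"slide":[0.001,0.0017,0.17],"dr":[0,0,0]},{"jaw":100,"slide":[0.001,0.0017,0.179],"dr":[0,0,0]},{"jaw":100,"slide":[0.001,0.0017,0.179],"dr":[0,0,0]},{"jaw":50,"slide":[0.001,0.0017,0.179],"dr":[0,0,0]},{"jaw":25,"slide":[0.001,0.0017,0.179],"dr":[0,0,0]}]' 60
python3 -m creep '[{"jaw":0,"slide":[0,0,0],"dr":[0,0,0]},{"jaw":0,"slide":[0,0,0],"dr":[0,0,0]},{"jaw":0,"slide":[0,0,0],"dr":[0,0,0]},{"jaw":0,"slide":[0,0,0],"dr":[0,0,0]},{"jaw":0,"slide":[0,0,0],"dr":[0,0,0]},{"jaw":0,"slide":[0,0,0],"dr":[0,0,0]},{"jaw":0,"slide":[0,0,0],"dr":[0,0,0]},{"jaw":0,"slide":[0,0,0],"dr":[0,0,0]},{"jaw":0,"slide":[0,0,0],"dr":[0,0,0]},{"jaw":0,"slide":[0,0,0],"dr":[0,0,0]}]'
```

```text
time: 2.7
ee_pos: [444.1, -259.1, 35.1]
eef_rot: [[0.978, -0.209, 0.001], [-0.209, -0.978, -0.001], [0.001, 0.0, -1.0]]
wrist_force: [-1.1, -0.7, 0.5]
gripper_width: 77.5
grip_force: 0.0
time: 3.95
ee_pos: [443.7, -258.9, 34.4]
eef_rot: [[0.978, -0.209, -0.0], [-0.209, -0.978, 0.0], [-0.0, -0.0, -1.0]]
wrist_force: [-0.1, 0.6, 0.2]
gripper_width: 13.8
grip_force: 60.0
```

```bash
python3 -m creep '[{"jaw":0,"slide":[0,0,-0.01],"dr":[0,0,0]},{"jaw":0,"slide":[0,0,-0.03],"dr":[0,0,0]},{"jaw":0,"slide":[0,0,-0.055],"dr":[0,0,0]},{"jaw":0,"slide":[0,0,-0.08],"dr":[0,0,0]},{"jaw":0,"slide":[0,0,-0.1],"dr":[0,0,0]},{"jaw":0,"slide":[0,0,-0.12],"dr":[0,0,0]},{"jaw":0,"slide":[-0.01,-0.03,-0.13],"dr":[0,0,0]},{"jaw":0,"slide":[-0.02,-0.07,-0.13],"dr":[0,0,0]},{"jaw":0,"slide":[-0.03,-0.11,-0.13],"dr":[0,0,-1]},{"jaw":0,"slide":[-0.04,-0.15,-0.13],"dr":[0,0,-2]}]'
python3 -m creep '[{"jaw":0,"slide":[-0.01,-0.04,0],"dr":[0,0,-1]},{"jaw":0,"slide":[-0.02,-0.08,0],"dr":[0,0,-2]},{"jaw":0,"slide":[-0.03,-0.12,0],"dr":[0,0,-3]},{"jaw":0,"slide":[-0.04,-0.16,0],"dr":[0,0,-3.6]},{"jaw":0,"slide":[-0.045,-0.19,0],"dr":[0,0,-3.6]},{"jaw":0,"slide":[-0.045,-0.21,0],"dr":[0,0,-3.6]},{"jaw":0,"slide":[-0.045,-0.21,0],"dr":[0,0,-3.6]},{"jaw":0,"slide":[-0.045,-0.21,0],"dr":[0,0,-3.6]},{"jaw":0,"slide":[-0.045,-0.21,0],"dr":[0,0,-3.6]},{"jaw":0,"slide":[-0.045,-0.21,0],"dr":[0,0,-3.6]}]'
python3 - <<'E'
from h import *
s=read_state(); print(np.round(s['ee_pos'],1),np.round(s['eef_rot'],4).tolist(),np.round(s['wrist_force'],2),s['time'])
c=grab('wrist'); b=grab('side'); a=grab('scene')
cv2.imwrite('pics/w2.png',np.vstack([c['frame'][:200],cv2.resize(b['frame'][100:230,180:400],(512,302))])[:,:,::-1])
E
```

```text
time: 5.2
ee_pos: [435.7, -102.6, 165.2]
eef_rot: [[0.985, -0.174, 0.001], [-0.174, -0.985, -0.0], [0.001, 0.0, -1.0]]
wrist_force: [0.1, -0.2, -1.2]
gripper_width: 13.9
grip_force: 60.0
time: 6.45
ee_pos: [428.3, 110.2, 164.5]
eef_rot: [[0.994, -0.113, 0.0], [-0.113, -0.994, -0.0], [0.0, 0.0, -1.0]]
wrist_force: [0.2, 0.1, -1.3]
gripper_width: 13.5
grip_force: 60.0
[428.3 110.2 164.5] [[0.9936, -0.1133, 0.0], [-0.1133, -0.9936, -0.0001], [0.0, 0.0001, -1.0]] [ 0.25  0.09 -1.3 ] 6.45
```

View pics/w2.png

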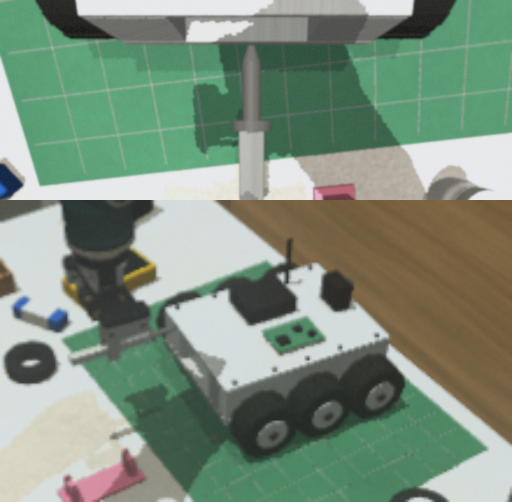

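The upper half (wrist view) shows the pin straight ahead, tip at (251,48), below a deck edge that is level in the image at row ~15, from column 75 to 415. The lower half (side view) shows the pin held level in front of the tail. I'll measure the tail edge and the pin's pitch from this view.

Run:
```python
from h import *
c=load('wrist'); s=read_state(); T=s['ee_pos'];R=np.array(s['eef_rot'])
f=c['frame'].astype(int); g=f.mean(-1)
E=[]
for u in range(110,400,15):
    col=g[3:30,u]; v=3+np.argmin(np.diff(col))+.5; E.append((u,v))
print(E)
W=np.array([plane(c,u,v,120)[:2] for u,v in E])
d=np.polyfit(W[:,1],W[:,0],1); print('edge x = %.4f y + %.2f'%tuple(d),'yaw',np.degrees(np.arctan(-d[0]))*1, 'resid',np.std(W[:,0]-np.polyval(d,W[:,1])))
for u in (78,413): print(np.round(plane(c,u,12,120)))
for v in (5,8,11): print(v,f[v,60:100:3].mean(-1).astype(int).tolist(), f[v,395:440:3].mean(-1).astype(int).tolist())
# pin heights from depth in tool frame
for v0,v1,u0,u1 in ((170,198,244,258),(130,160,244,258),(90,120,248,254),(60,90,248,254),(50,60,249,253)):
    L=np.array([R.T@(depth(c,u,v)-T) for v in range(v0,v1) for u in range(u0,u1)]); print(v0,np.round(np.median(L,0),1))
for u,v,z in ((251,46,T[2]+11),(251,124,T[2]+18)): print(np.round(R.T@(plane(c,u,v,z)-T),1))
```

```text
[(110, np.float64(14.5)), (125, np.float64(14.5)), (140, np.float64(14.5)), (155, np.float64(14.5)), (170, np.float64(15.5)), (185, np.float64(14.5)), (200, np.float64(14.5)), (215, np.float64(14.5)), (230, np.float64(14.5)), (245, np.float64(14.5)), (260, np.float64(14.5)), (275, np.float64(14.5)), (290, np.float64(14.5)), (305, np.float64(14.5)), (320, np.float64(14.5)), (335, np.float64(14.5)), (350, np.float64(14.5)), (365, np.float64(14.5)), (380, np.float64(14.5)), (395, np.float64(14.5))]
edge x = 0.1141 y + 557.14 yaw -6.507571882054901 resid 0.13218620551820381
[583. 211. 120.]
[557. -17. 120.]
5 [39, 41, 44, 39, 44, 81, 229, 232, 232, 233, 232, 233, 232, 233] [232, 233, 233, 232, 232, 232, 132, 41, 43, 42, 36, 45, 43, 41, 44]
8 [40, 39, 41, 39, 39, 64, 224, 231, 233, 232, 232, 233, 233, 232] [233, 233, 233, 232, 233, 231, 113, 39, 37, 36, 44, 42, 42, 40, 44]
11 [36, 41, 42, 40, 39, 50, 214, 233, 233, 233, 232, 233, 233, 232] [233, 233, 233, 233, 233, 227, 87, 44, 40, 40, 41, 40, 42, 39, 43]
170 [ 35.8   1.1 -17.4]
130 [ 57.6   1.4 -17.4]
90 [ 78.4   1.1 -15.3]
60 [ 93.1   1.1 -15.1]
50 [103.1   1.1 -14. ]
[107.8   1.4 -11. ]
[ 68.3   1.4 -18. ]
```

```bash
python3 -m creep '[{"jaw":0,"slide":[0,-0.008,0.02],"dr":[0,0,0]},{"jaw":0,"slide":[0,-0.016,0.04],"dr":[0,0,0]},{"jaw":0,"slide":[0,-0.024,0.06],"dr":[0,0,0]},{"jaw":0,"slide":[0,-0.03,0.08],"dr":[0,0,0]},{"jaw":0,"slide":[0,-0.034,0.0901],"dr":[0,0,0]},{"jaw":0,"slide":[0.01,-0.034,0.0901],"dr":[0,0,0]},{"jaw":0,"slide":[0.02,-0.034,0.0901],"dr":[0,0,0]},{"jaw":0,"slide":[0.03,-0.034,0.0901],"dr":[0,0,0]},{"jaw":0,"slide":[0.04,-0.034,0.0901],"dr":[0,0,0]},{"jaw":0,"slide":[0.05,-0.034,0.0901],"dr":[0,0,0]}]'
cat > st.py <<'E'
from rig import read_state
import numpy as np
F=np.array([602.3,94.7,85.]);a=np.radians(-6.47);R=np.array([[np.cos(a),-np.sin(a),0],[np.sin(a),np.cos(a),0],[0,0,1]])
s=read_state(); T=np.array(s['ee_pos']);r=np.array(s['eef_rot'])
tip=T+r@[108,0,-10.6]
print('tip(face)',np.round(R.T@(tip-F),2),'F(face)',np.round(R.T@np.array(s['wrist_force']),2),'M',np.round(R.T@np.array(s['ft_torque']),2),'w',round(s['gripper_width'],1),'t',s['time'])
print('tool x axis in face',np.round(R.T@r[:,0],4))
E
python3 st.py
```

```text
time: 7.85
ee_pos: [482.6, 138.8, 74.5]
eef_rot: [[0.994, -0.113, 0.0], [-0.113, -0.994, 0.0], [0.0, -0.0, -1.0]]
wrist_force: [-0.7, -0.0, -1.6]
gripper_width: 13.5
grip_force: 60.0
tip(face) [-15.92  30.31   0.1 ] F(face) [-0.66 -0.08 -1.63] M [ 0.04 -0.01 -0.01] w 13.5 t 7.85
tool x axis in face [1.e+00 0.e+00 1.e-04]
```

```bash
python3 -m creep '[{"jaw":0,"slide":[0.001,0,0],"dr":[0,0,0]},{"jaw":0,"slide":[0.002,0,0],"dr":[0,0,0]},{"jaw":0,"slide":[0.003,0,0],"dr":[0,0,0]},{"jaw":0,"slide":[0.004,0,0],"dr":[0,0,0]},{"jaw":0,"slide":[0.005,0,0],"dr":[0,0,0]},{"jaw":0,"slide":[0.006,0,0],"dr":[0,0,0]},{"jaw":0,"slide":[0.007,0,0],"dr":[0,0,0]},{"jaw":0,"slide":[0.008,0,0],"dr":[0,0,0]},{"jaw":0,"slide":[0.009,0,0],"dr":[0,0,0]},{"jaw":0,"slide":[0.01,0,0],"dr":[0,0,0]}]' >/dev/null; python3 st.py
python3 -m creep '[{"jaw":0,"slide":[0.0005,0,0],"dr":[0,0,0]},{"jaw":0,"slide":[0.001,0,0],"dr":[0,0,0]},{"jaw":0,"slide":[0.0015,0,0],"dr":[0,0,0]},{"jaw":0,"slide":[0.002,0,0],"dr":[0,0,0]},{"jaw":0,"slide":[0.0025,0,0],"dr":[0,0,0]},{"jaw":0,"slide":[0.003,0,0],"dr":[0,0,0]},{"jaw":0,"slide":[0.003,0,0],"dr":[0,0,0]},{"jaw":0,"slide":[0.003,0,0],"dr":[0,0,0]},{"jaw":0,"slide":[0.003,0,0],"dr":[0,0,0]},{"jaw":0,"slide":[0.003,0,0],"dr":[0,0,0]}]' >/dev/null; python3 st.py
```

```text
tip(face) [-6.65 30.4  -0.05] F(face) [-0.38  0.17 -1.26] M [ 0.01  0.01 -0.04] w 13.6 t 9.1
tool x axis in face [ 1.e+00  3.e-04 -1.e-04]
tip(face) [-3.72 30.38 -0.07] F(face) [ 0.33  0.88 -1.31] M [0.07 0.08 0.01] w 13.1 t 10.35
tool x axis in face [ 1.e+00  2.e-04 -1.e-04]
```

```bash
python3 -m creep '[{"jaw":0,"slide":[0.0005,0,0],"dr":[0,0,0]},{"jaw":0,"slide":[0.001,0,0],"dr":[0,0,0]},{"jaw":0,"slide":[0.0015,0,0],"dr":[0,0,0]},{"jaw":0,"slide":[0.002,0,0],"dr":[0,0,0]},{"jaw":0,"slide":[0.002,0,0],"dr":[0,0,0]},{"jaw":0,"slide":[0.002,0,0],"dr":[0,0,0]},{"jaw":0,"slide":[0.002,0,0],"dr":[0,0,0]},{"jaw":0,"slide":[0.002,0,0],"dr":[0,0,0]},{"jaw":0,"slide":[0.002,0,0],"dr":[0,0,0]},{"jaw":0,"slide":[0.002,0,0],"dr":[0,0,0]}]' >/dev/null; python3 st.py
```

```text
tip(face) [-1.73 30.37 -0.06] F(face) [ 0.23  0.02 -0.01] M [ 0.05  0.01 -0.04] w 13.3 t 11.6
tool x axis in face [ 1.e+00  2.e-04 -1.e-04]
```

```bash
python3 -m creep '[{"jaw":0,"slide":[0.0005,0,0],"dr":[0,0,0]},{"jaw":0,"slide":[0.001,0,0],"dr":[0,0,0]},{"jaw":0,"slide":[0.001,0,0],"dr":[0,0,0]},{"jaw":0,"slide":[0.001,0,0],"dr":[0,0,0]},{"jaw":0,"slide":[0.001,0,0],"dr":[0,0,0]},{"jaw":0,"slide":[0.001,0,0],"dr":[0,0,0]},{"jaw":0,"slide":[0.001,0,0],"dr":[0,0,0]},{"jaw":0,"slide":[0.001,0,0],"dr":[0,0,0]},{"jaw":0,"slide":[0.001,0,0],"dr":[0,0,0]},{"jaw":0,"slide":[0.001,0,0],"dr":[0,0,0]}]' >/dev/null; python3 st.py
```

```text
tip(face) [-0.72 30.45 -0.04] F(face) [-0.71 -0.66 -0.94] M [ 0.04  0.06 -0.02] w 13.5 t 12.85
tool x axis in face [ 1.e+00  3.e-04 -0.e+00]
```

```bash
python3 -m creep '[{"jaw":0,"slide":[0.0005,0,0],"dr":[0,0,0]},{"jaw":0,"slide":[0.001,0,0],"dr":[0,0,0]},{"jaw":0,"slide":[0.0015,0,0],"dr":[0,0,0]},{"jaw":0,"slide":[0.0015,0,0],"dr":[0,0,0]},{"jaw":0,"slide":[0.0015,0,0],"dr":[0,0,0]},{"jaw":0,"slide":[0.0015,0,0],"dr":[0,0,0]},{"jaw":0,"slide":[0.0015,0,0],"dr":[0,0,0]},{"jaw":0,"slide":[0.0015,0,0],"dr":[0,0,0]},{"jaw":0,"slide":[0.0015,0,0],"dr":[0,0,0]},{"jaw":0,"slide":[0.0015,0,0],"dr":[0,0,0]}]' >/dev/null; python3 st.py
```

```text
tip(face) [ 0.77 30.43 -0.06] F(face) [ 0.13  0.06 -0.55] M [0.03 0.   0.  ] w 13.6 t 14.1
tool x axis in face [ 1.e+00  2.e-04 -1.e-04]
```

```bash
python3 -m creep '[{"jaw":0,"slide":[0.0005,0,0],"dr":[0,0,0]},{"jaw":0,"slide":[0.001,0,0],"dr":[0,0,0]},{"jaw":0,"slide":[0.0015,0,0],"dr":[0,0,0]},{"jaw":0,"slide":[0.0015,0,0],"dr":[0,0,0]},{"jaw":0,"slide":[0.0015,0,0],"dr":[0,0,0]},{"jaw":0,"slide":[0.0015,0,0],"dr":[0,0,0]},{"jaw":0,"slide":[0.0015,0,0],"dr":[0,0,0]},{"jaw":0,"slide":[0.0015,0,0],"dr":[0,0,0]},{"jaw":0,"slide":[0.0015,0,0],"dr":[0,0,0]},{"jaw":0,"slide":[0.0015,0,0],"dr":[0,0,0]}]' >/dev/null; python3 st.py
```

```text
tip(face) [ 1.4  30.37 -0.58] F(face) [-6.03 -0.2  -0.33] M [0.05 1.42 0.03] w 12.9 t 15.35
tool x axis in face [ 1.0e+00  5.0e-04 -1.8e-03]
```

```bash
python3 -m creep '[{"jaw":0,"slide":[0,0.0005,0],"dr":[0,0,0]},{"jaw":0,"slide":[0,0.001,0],"dr":[0,0,0]},{"jaw":0,"slide":[0,0.0015,0],"dr":[0,0,0]},{"jaw":0,"slide":[0,0.002,0],"dr":[0,0,0]},{"jaw":0,"slide":[0,0.0025,0],"dr":[0,0,0]},{"jaw":0,"slide":[0,0.003,0],"dr":[0,0,0]},{"jaw":0,"slide":[0,0.0035,0],"dr":[0,0,0]},{"jaw":0,"slide":[0,0.004,0],"dr":[0,0,0]},{"jaw":0,"slide":[0,0.0045,0],"dr":[0,0,0]},{"jaw":0,"slide":[0,0.005,0],"dr":[0,0,0]}]' >/dev/null; python3 st.py
```

```text
tip(face) [ 1.41 26.02 -0.46] F(face) [-7.07  2.38 -1.36] M [0.68 1.48 0.31] w 13.5 t 16.6
tool x axis in face [ 1.      0.0014 -0.0015]
```

```bash
python3 -m creep '[{"jaw":0,"slide":[0,0.0005,0],"dr":[0,0,0]},{"jaw":0,"slide":[0,0.001,0],"dr":[0,0,0]},{"jaw":0,"slide":[0,0.0015,0],"dr":[0,0,0]},{"jaw":0,"slide":[0,0.002,0],"dr":[0,0,0]},{"jaw":0,"slide":[0,0.0025,0],"dr":[0,0,0]},{"jaw":0,"slide":[0,0.003,0],"dr":[0,0,0]},{"jaw":0,"slide":[0,0.0035,0],"dr":[0,0,0]},{"jaw":0,"slide":[0,0.004,0],"dr":[0,0,0]},{"jaw":0,"slide":[0,0.0045,0],"dr":[0,0,0]},{"jaw":0,"slide":[0,0.005,0],"dr":[0,0,0]}]' >/dev/null; python3 st.py
```

```text
tip(face) [ 1.4  21.   -0.49] F(face) [-5.91  2.86 -0.69] M [0.75 1.46 0.32] w 13.3 t 17.85
tool x axis in face [ 1.      0.0014 -0.0015]
```

```bash
python3 -m creep '[{"jaw":0,"slide":[0,0.0005,0],"dr":[0,0,0]},{"jaw":0,"slide":[0,0.001,0],"dr":[0,0,0]},{"jaw":0,"slide":[0,0.0015,0],"dr":[0,0,0]},{"jaw":0,"slide":[0,0.002,0],"dr":[0,0,0]},{"jaw":0,"slide":[0,0.0025,0],"dr":[0,0,0]},{"jaw":0,"slide":[0,0.003,0],"dr":[0,0,0]},{"jaw":0,"slide":[0,0.0035,0],"dr":[0,0,0]},{"jaw":0,"slide":[0,0.004,0],"dr":[0,0,0]},{"jaw":0,"slide":[0,0.004,0],"dr":[0,0,0]},{"jaw":0,"slide":[0,0.004,0],"dr":[0,0,0]}]' >/dev/null; python3 st.py
```

```text
tip(face) [ 1.39 16.96 -0.5 ] F(face) [-5.89  3.58  0.1 ] M [0.68 1.44 0.32] w 13.4 t 19.1
tool x axis in face [ 1.      0.0013 -0.0016]
```

```bash
python3 -m creep '[{"jaw":0,"slide":[0,0.0005,0],"dr":[0,0,0]},{"jaw":0,"slide":[0,0.001,0],"dr":[0,0,0]},{"jaw":0,"slide":[0,0.0015,0],"dr":[0,0,0]},{"jaw":0,"slide":[0,0.002,0],"dr":[0,0,0]},{"jaw":0,"slide":[0,0.0025,0],"dr":[0,0,0]},{"jaw":0,"slide":[0,0.003,0],"dr":[0,0,0]},{"jaw":0,"slide":[0,0.0035,0],"dr":[0,0,0]},{"jaw":0,"slide":[0,0.004,0],"dr":[0,0,0]},{"jaw":0,"slide":[0,0.0045,0],"dr":[0,0,0]},{"jaw":0,"slide":[0,0.005,0],"dr":[0,0,0]}]' >/dev/null; python3 st.py
```

```text
tip(face) [ 1.39 12.   -0.51] F(face) [-6.64  3.14 -0.74] M [0.67 1.49 0.41] w 13.1 t 20.35
tool x axis in face [ 1.      0.0014 -0.0016]
```

```bash
python3 -m creep '[{"jaw":0,"slide":[0,0.0005,0],"dr":[0,0,0]},{"jaw":0,"slide":[0,0.001,0],"dr":[0,0,0]},{"jaw":0,"slide":[0,0.0015,0],"dr":[0,0,0]},{"jaw":0,"slide":[0,0.002,0],"dr":[0,0,0]},{"jaw":0,"slide":[0,0.0025,0],"dr":[0,0,0]},{"jaw":0,"slide":[0,0.003,0],"dr":[0,0,0]},{"jaw":0,"slide":[0,0.0035,0],"dr":[0,0,0]},{"jaw":0,"slide":[0,0.004,0],"dr":[0,0,0]},{"jaw":0,"slide":[0,0.0045,0],"dr":[0,0,0]},{"jaw":0,"slide":[0,0.005,0],"dr":[0,0,0]}]' >/dev/null; python3 st.py
```

```text
tip(face) [ 2.34  6.33 -0.03] F(face) [ 0.71  0.1  -0.18] M [ 0.05  0.05 -0.03] w 13.6 t 21.6
tool x axis in face [1.e+00 1.e-04 0.e+00]
```

```bash
python3 -m creep '[{"jaw":0,"slide":[0,0.0005,0],"dr":[0,0,0]},{"jaw":0,"slide":[0,0.001,0],"dr":[0,0,0]},{"jaw":0,"slide":[0,0.0015,0],"dr":[0,0,0]},{"jaw":0,"slide":[0,0.0022,0],"dr":[0,0,0]},{"jaw":0,"slide":[0.0005,0.0022,0],"dr":[0,0,0]},{"jaw":0,"slide":[0.001,0.0022,0],"dr":[0,0,0]},{"jaw":0,"slide":[0.0015,0.0022,0],"dr":[0,0,0]},{"jaw":0,"slide":[0.002,0.0022,0],"dr":[0,0,0]},{"jaw":0,"slide":[0.0025,0.0022,0],"dr":[0,0,0]},{"jaw":0,"slide":[0.0025,0.0022,0],"dr":[0,0,0]}]' >/dev/null; python3 st.py
```

```text
tip(face) [ 4.83  4.23 -0.06] F(face) [-0.34 -0.04 -0.85] M [ 0.05  0.   -0.02] w 13.3 t 22.85
tool x axis in face [ 1.e+00  3.e-04 -0.e+00]
```

```bash
python3 -m creep '[{"jaw":0,"slide":[0.0005,0,0],"dr":[0,0,0]},{"jaw":0,"slide":[0.001,0,0],"dr":[0,0,0]},{"jaw":0,"slide":[0.0015,0,0],"dr":[0,0,0]},{"jaw":0,"slide":[0.002,0,0],"dr":[0,0,0]},{"jaw":0,"slide":[0.0025,0,0],"dr":[0,0,0]},{"jaw":0,"slide":[0.003,0,0],"dr":[0,0,0]},{"jaw":0,"slide":[0.003,0,0],"dr":[0,0,0]},{"jaw":0,"slide":[0.003,0,0],"dr":[0,0,0]},{"jaw":0,"slide":[0.003,0,0],"dr":[0,0,0]},{"jaw":0,"slide":[0.003,0,0],"dr":[0,0,0]}]' >/dev/null; python3 st.py
```

```text
tip(face) [ 7.78  4.22 -0.05] F(face) [-0.38 -0.26 -1.71] M [-0.03  0.01 -0.02] w 13.7 t 24.1
tool x axis in face [ 1.e+00  2.e-04 -1.e-04]
```

```bash
python3 -m creep '[{"jaw":0,"slide":[0.0005,0,0],"dr":[0,0,0]},{"jaw":0,"slide":[0.001,0,0],"dr":[0,0,0]},{"jaw":0,"slide":[0.0015,0,0],"dr":[0,0,0]},{"jaw":0,"slide":[0.002,0,0],"dr":[0,0,0]},{"jaw":0,"slide":[0.0025,0,0],"dr":[0,0,0]},{"jaw":0,"slide":[0.003,0,0],"dr":[0,0,0]},{"jaw":0,"slide":[0.0035,0,0],"dr":[0,0,0]},{"jaw":0,"slide":[0.0035,0,0],"dr":[0,0,0]},{"jaw":0,"slide":[0.0035,0,0],"dr":[0,0,0]},{"jaw":0,"slide":[0.0035,0,0],"dr":[0,0,0]}]' >/dev/null; python3 st.py
```

```text
tip(face) [11.3   4.22 -0.05] F(face) [ 0.86  1.19 -0.56] M [0.18 0.01 0.13] w 13.6 t 25.35
tool x axis in face [ 1.e+00  2.e-04 -0.e+00]
```

```bash
python3 -m creep '[{"jaw":0,"slide":[0,-0.0004,0],"dr":[0,0,0]},{"jaw":0,"slide":[0,-0.0008,0],"dr":[0,0,0]},{"jaw":0,"slide":[0.0007,-0.0008,0],"dr":[0,0,0]},{"jaw":0,"slide":[0.0014,-0.0008,0],"dr":[0,0,0]},{"jaw":0,"slide":[0.0021,-0.0008,0],"dr":[0,0,0]},{"jaw":0,"slide":[0.0028,-0.0008,0],"dr":[0,0,0]},{"jaw":0,"slide":[0.0035,-0.0008,0],"dr":[0,0,0]},{"jaw":0,"slide":[0.0042,-0.0008,0],"dr":[0,0,0]},{"jaw":0,"slide":[0.005,-0.0008,0],"dr":[0,0,0]},{"jaw":0,"slide":[0.005,-0.0008,0],"dr":[0,0,0]}]' >/dev/null; python3 st.py
```

```text
tip(face) [16.33  4.98 -0.05] F(face) [ 0.33  0.1  -1.75] M [ 0.05  0.05 -0.06] w 13.3 t 26.6
tool x axis in face [ 1.e+00  2.e-04 -1.e-04]
```

Free again, now 15 mm in. I'll keep pushing in 1 mm rows.

```bash
python3 -m creep '[{"jaw":0,"slide":[0.001,0,0],"dr":[0,0,0]},{"jaw":0,"slide":[0.002,0,0],"dr":[0,0,0]},{"jaw":0,"slide":[0.003,0,0],"dr":[0,0,0]},{"jaw":0,"slide":[0.004,0,0],"dr":[0,0,0]},{"jaw":0,"slide":[0.005,0,0],"dr":[0,0,0]},{"jaw":0,"slide":[0.006,0,0],"dr":[0,0,0]},{"jaw":0,"slide":[0.007,0,0],"dr":[0,0,0]},{"jaw":0,"slide":[0.008,0,0],"dr":[0,0,0]},{"jaw":0,"slide":[0.008,0,0],"dr":[0,0,0]},{"jaw":0,"slide":[0.008,0,0],"dr":[0,0,0]}]' >/dev/null; python3 st.py
```

```text
tip(face) [24.24  5.   -0.08] F(face) [ 0.06  0.66 -1.2 ] M [ 0.04  0.02 -0.01] w 13.7 t 27.85
tool x axis in face [ 1.e+00  2.e-04 -1.e-04]
```

```bash
python3 -m creep '[{"jaw":0,"slide":[0.001,0,0],"dr":[0,0,0]},{"jaw":0,"slide":[0.002,0,0],"dr":[0,0,0]},{"jaw":0,"slide":[0.003,0,0],"dr":[0,0,0]},{"jaw":0,"slide":[0.004,0,0],"dr":[0,0,0]},{"jaw":0,"slide":[0.005,0,0],"dr":[0,0,0]},{"jaw":0,"slide":[0.006,0,0],"dr":[0,0,0]},{"jaw":0,"slide":[0.007,0,0],"dr":[0,0,0]},{"jaw":0,"slide":[0.008,0,0],"dr":[0,0,0]},{"jaw":0,"slide":[0.008,0,0],"dr":[0,0,0]},{"jaw":0,"slide":[0.008,0,0],"dr":[0,0,0]}]' >/dev/null; python3 st.py
```

```text
tip(face) [32.24  5.03 -0.1 ] F(face) [ 0.    0.29 -0.94] M [0.04 0.06 0.03] w 13.2 t 29.1
tool x axis in face [ 1.e+00  3.e-04 -1.e-04]
```

```bash
python3 -m creep '[{"jaw":0,"slide":[0.001,0,0],"dr":[0,0,0]},{"jaw":0,"slide":[0.002,0,0],"dr":[0,0,0]},{"jaw":0,"slide":[0.003,0,0],"dr":[0,0,0]},{"jaw":0,"slide":[0.004,0,0],"dr":[0,0,0]},{"jaw":0,"slide":[0.005,0,0],"dr":[0,0,0]},{"jaw":0,"slide":[0.0055,0,0],"dr":[0,0,0]},{"jaw":0,"slide":[0.006,0,0],"dr":[0,0,0]},{"jaw":0,"slide":[0.006,0,0],"dr":[0,0,0]},{"jaw":0,"slide":[0.006,0,0],"dr":[0,0,0]},{"jaw":0,"slide":[0.006,0,0],"dr":[0,0,0]}]' >/dev/null; python3 st.py
```

```text
tip(face) [38.29  5.01 -0.04] F(face) [-0.59  0.12 -0.32] M [-0.    0.03 -0.03] w 13.7 t 30.35
tool x axis in face [ 1.e+00  2.e-04 -0.e+00]
```

```bash
python3 -m creep '[{"jaw":0,"slide":[0.0004,0,0],"dr":[0,0,0]},{"jaw":0,"slide":[0.0008,0,0],"dr":[0,0,0]},{"jaw":0,"slide":[0.0012,0,0],"dr":[0,0,0]},{"jaw":0,"slide":[0.0016,0,0],"dr":[0,0,0]},{"jaw":0,"slide":[0.0016,0,0],"dr":[0,0,0]},{"jaw":0,"slide":[0.0016,0,0],"dr":[0,0,0]},{"jaw":0,"slide":[0.0016,0,0],"dr":[0,0,0]},{"jaw":0,"slide":[0.0016,0,0],"dr":[0,0,0]},{"jaw":0,"slide":[0.0016,0,0],"dr":[0,0,0]},{"jaw":0,"slide":[0.0016,0,0],"dr":[0,0,0]}]' >/dev/null; python3 st.py
```

```text
tip(face) [39.03  5.09 -0.51] F(face) [-6.14  0.85  0.19] M [ 0.07  1.38 -0.03] w 13.9 t 31.6
tool x axis in face [ 1.0e+00  5.0e-04 -1.7e-03]
```

```bash
python3 -m creep '[{"jaw":0,"slide":[-0.0006,0,0],"dr":[0,0,0]},{"jaw":0,"slide":[-0.0006,0,0],"dr":[0,0,0]},{"jaw":20,"slide":[-0.0006,0,0],"dr":[0,0,0]},{"jaw":30,"slide":[-0.0006,0,0],"dr":[0,0,0]},{"jaw":45,"slide":[-0.0006,0,0],"dr":[0,0,0]},{"jaw":60,"slide":[-0.0006,0,0],"dr":[0,0,0]},{"jaw":60,"slide":[-0.0006,0,0],"dr":[0,0,0]},{"jaw":60,"slide":[-0.0006,0,0],"dr":[0,0,0]},{"jaw":60,"slide":[-0.0006,0,0],"dr":[0,0,0]},{"jaw":60,"slide":[-0.0006,0,0],"dr":[0,0,0]}]'; python3 st.py
```

```text
time: 32.85
ee_pos: [534.6, 107.4, 74.4]
eef_rot: [[0.994, -0.112, -0.0], [-0.112, -0.994, 0.0], [-0.0, -0.0, -1.0]]
wrist_force: [0.1, 1.1, 1.2]
gripper_width: 56.3
grip_force: 0.0
tip(face) [39.29  5.02 -0.05] F(face) [-0.01  1.13  1.17] M [ 0.04  0.04 -0.02] w 56.3 t 32.85
tool x axis in face [ 1.e+00  2.e-04 -1.e-04]
```

```bash
python3 -m creep '[{"jaw":60,"slide":[0,0,-0.01],"dr":[0,0,0]},{"jaw":60,"slide":[0,0,-0.025],"dr":[0,0,0]},{"jaw":60,"slide":[0,0,-0.04],"dr":[0,0,0]},{"jaw":60,"slide":[0,0,-0.06],"dr":[0,0,0]},{"jaw":60,"slide":[-0.02,0,-0.08],"dr":[0,0,0]},{"jaw":60,"slide":[-0.04,0,-0.1],"dr":[0,0,0]},{"jaw":60,"slide":[-0.06,0,-0.12],"dr":[0,0,0]},{"jaw":60,"slide":[-0.08,0,-0.13],"dr":[0,0,0]},{"jaw":60,"slide":[-0.08,0,-0.13],"dr":[0,0,0]},{"jaw":60,"slide":[-0.08,0,-0.13],"dr":[0,0,0]}]'
python3 - <<'E'
from h import *
c=grab('wrist');b=grab('side'); cv2.imwrite('pics/w3.png',np.vstack([c['frame'][:280],cv2.resize(b['frame'][100:230,180:400],(512,302))])[:,:,::-1])
E
```

```text
time: 34.1
ee_pos: [455.6, 116.2, 204.6]
eef_rot: [[0.994, -0.113, 0.001], [-0.113, -0.994, 0.0], [0.001, -0.0, -1.0]]
wrist_force: [1.1, 0.2, 0.5]
gripper_width: 56.5
grip_force: 0.0
```

View pics/w3.png

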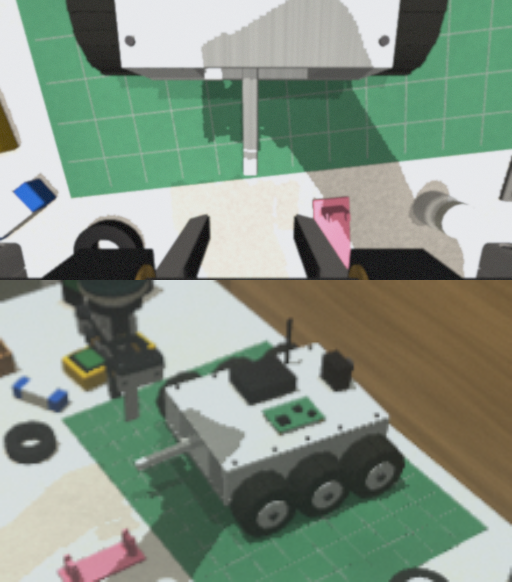

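The pin stands in the pocket with its collar out of sight; the handle runs from (250,68) to (250,175) in the wrist view. The gripper is clear, so I'm handing in.

```bash
python3 -c "
from rig import finish_job
print(finish_job())"
```

```text
the job is handed in; nothing more can be done
None
```

The lock pin is in the hidden hole, pushed in until it stopped about 38 mm past the plate (collar against the face); it is let go, the arm is clear, and the job is handed in at about 34 s with readings during contact of about 7.5 N at most, though no verdict came back.

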